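Snap the garnish box lid shut

TASK

The lid of the clear garnish box is only laid on, with its four rim sections standing up: press each of them down with the fingertips until all four have clicked shut and lie flat. Press firmly but without crushing the lid, do not lift or push away the lid or the box, and leave the glass and the two steel cups beside it where they stand.

Things in the scene. Friction and masses are not known exactly. Their poses are not given: they have to be found in the camera images.
- garnish_box: Clear plastic food box with lemons and limes inside, loose on the worktop, 0.6 to 1.1 kg, 130 (x) x 180 (y) x 72 mm high over its walls, 3 mm walls. Origin: centre of its underside; z up. A bead of 6 mm round section runs round the outside just below the rim, 6.5 mm out from the wall.
- lid: Grey press-on lid, 151 (x) x 201 (y) mm outside, 0.2 kg, loose: its middle sits as a plug in the mouth of the box, its four stiff corners rest on the rim. Origin: centre of the lid, level with the rim, 72 mm above the worktop; axes as the box. Middle panel lies 1 mm below the origin, corner tops 3.5 mm above it.
- snap_front (a joint): Hinge of the lid's rim section on its -x side, rad: 0 = flat and clicked shut, 0.4 to 0.6 = standing up, loose. It turns about a line 15 mm inside the wall. Pressed down it meets the sprung bead at about 0.4, resists with up to about 8 N at the press point, then below about 0.1 pulls itself shut and stays; let go before that, it springs up again.
- snap_back (a joint): Hinge of the lid's rim section on its +x side, rad: 0 = flat and clicked shut, 0.4 to 0.6 = standing up, loose. It turns about a line 15 mm inside the wall. Pressed down it meets the sprung bead at about 0.4, resists with up to about 8 N at the press point, then below about 0.1 pulls itself shut and stays; let go before that, it springs up again.
- snap_left (a joint): Hinge of the lid's rim section on its +y side, rad: 0 = flat and clicked shut, 0.4 to 0.6 = standing up, loose. It turns about a line 15 mm inside the wall. Pressed down it meets the sprung bead at about 0.4, resists with up to about 8 N at the press point, then below about 0.1 pulls itself shut and stays; let go before that, it springs up again.
- snap_right (a joint): Hinge of the lid's rim section on its -y side, rad: 0 = flat and clicked shut, 0.4 to 0.6 = standing up, loose. It turns about a line 15 mm inside the wall. Pressed down it meets the sprung bead at about 0.4, resists with up to about 8 N at the press point, then below about 0.1 pulls itself shut and stays; let go before that, it springs up again.
- press_front (a point): Place to press the -x rim section (142 mm long, 25 mm wide, 3 mm thick): middle of its top face, among three low ribs; moves with it. 14 mm out from its hinge line and 11 mm in from its free edge, which overhangs the wall by 10 mm. Standing up, the free edge reaches up to 92 mm above the worktop. Shut, this point is 76 mm above the worktop and 64 mm from the lid's centre.
- press_back (a point): Place to press the +x rim section (142 mm long, 25 mm wide, 3 mm thick): middle of its top face, among three low ribs; moves with it. 14 mm out from its hinge line and 11 mm in from its free edge, which overhangs the wall by 10 mm. Standing up, the free edge reaches up to 92 mm above the worktop. Shut, this point is 76 mm above the worktop and 64 mm from the lid's centre.
- press_left (a point): Place to press the +y rim section (92 mm long, 25 mm wide, 3 mm thick): middle of its top face, among three low ribs; moves with it. 14 mm out from its hinge line and 11 mm in from its free edge, which overhangs the wall by 10 mm. Standing up, the free edge reaches up to 92 mm above the worktop. Shut, this point is 76 mm above the worktop and 89 mm from the lid's centre.
- press_right (a point): Place to press the -y rim section (92 mm long, 25 mm wide, 3 mm thick): middle of its top face, among three low ribs; moves with it. 14 mm out from its hinge line and 11 mm in from its free edge, which overhangs the wall by 10 mm. Standing up, the free edge reaches up to 92 mm above the worktop. Shut, this point is 76 mm above the worktop and 89 mm from the lid's centre.
- tumbler: Clear drinking glass, 78 mm across, 92 mm high, standing loose beside the box; must stay where it is. Origin: centre of its underside.
- jigger: Steel double measure (jigger), 43 mm across, 73 mm high, standing loose beside the box; must stay where it is. Origin: centre of its underside.
- juice_cup: Small steel cup, 65 mm across, 57 mm high, standing loose beside the box; must stay where it is. Origin: centre of its underside.

How it is judged:
By the outcome, as a careful person would: the job done as asked, in the order asked, and still so for the second after the job is handed in, with the robot touching nothing.
It also fails if it takes over 51 s, if anything falls off the work surface, if the arm or the gripper's body presses on something with over 40 N, if the wrist force passes 120 N, or if a joint passes its speed limit or range.

ROBOT

A 7-joint arm with a two-finger parallel gripper is mounted at the origin on a cart in front of the work surface, level with it; the furniture and walls round the work are solid. World frame = base frame: x ahead of the robot, y to its left, z up, the work surface at z = 0. Lengths are in m, angles in rad, forces in N, time in s.
With the tool pointing down it reaches from about 0.4 to 0.85 m from the base axis. Payload 10.4 kg.
Tool frame: the origin (TCP) lies at the very end of the fingers, on their centre line; the grasp point (between the pads) lies 19 mm behind it; y points along the fingers, x is the direction in which the jaws open and shut, and the axes are right-handed (so a half turn about y gives the same grasp; the last joint's range is limited). The gripper opens to 87 mm and grips with 3 to 60 N. Pads are 19 mm wide; open, the fingers measure 117 mm over their backs; the gripper's body (75 mm by 190 mm) begins 51 mm behind the grasp point.
Start: joints at [1.138, 0.332, -0.065, 1.46, 0.022, 1.35, -0.088], TCP at [0.249, -0.573, 0.197] pointing down, gripper open.
Joint ranges: [-2.6, 2.6], [-0.5, 2.12], [-1.47, 1.34], [0.16, 2.42], [-1.27, 4.41], [0.06, 2.06], [-2.6, 2.6]. Speed limits (rad/s): [2.22, 2.22, 2.79, 2.79, 3.14, 3.14, 3.14].

INTERFACE

Orientations are given as a unit quaternion [x, y, z, w].
In Python, from bench import readout, vision, r gives the robot as it stands.
- The arm moves only by the tool arm_command, never from a script. Its argument "targets" is a list that holds one entry, the list of rows, each a list of 6 numbers: the shift along the tool's x, y, z in m, then the turn, a rotation vector about the tool's x, y, z in degrees. A call has 1 to 12 rows; each row shifts and turns the commanded pose from where the row before left it, along the tool's axes as they then stand; what a row does not reach is not made up. A row lasts 1/12 s, in which the tool goes at most 41.7 mm and 7.16 degrees, less where a joint would pass 70% of its speed; a pose out of reach is approached as far as the arm can. A call is refused whole if a number of a shift passes 0.0417 or a number of a turn 7.16, either way. A call with a gripper value outside its range is refused whole. "hand" is the opening, from 0 (shut) to 1 (fully open), set as the call begins (left out, the last holds). The fingers move at their own pace and stop on an object; "grip_force" is the grip in N (left out, the last holds). Time passes only in rows, so rows that do not move let the fingers close. It gives the time, the measured TCP pose, the force and the opening at its end, in the units of the state.
- readout.read_state(): the state, without advancing time (a new reading comes with each control period).
- vision.camera(name): name is "side" or "top" or "wrist"; returns a dict with "pixels" (480x640x3 uint8, blue, green, red), "fovy" (degrees; the focal length in pixels is half the picture's height over the tangent of half this angle, whatever the lens; pixels are square), "cx", "cy" (the principal point, pixels), "R" (3x3) and "t" (3): a world point X has camera coordinates R X + t; the wrist camera has in their place "mount" (4x4, takes a point from camera to tool coordinates, whose origin is the TCP and whose axes are the tool frame's). Camera axes: x right, y down, z forward; pixel columns grow to the right and rows downward; lengths in m; the calibration is good to about 2 mm. The wrist camera is an equidistant fisheye: a pixel r from the principal point sees the ray r / f radians off the axis. A picture is of the moment at which its call begins: read the wrist's pose just before it. There is no depth.
- r.close_job(): hands the job in, once; it reports no verdict.
The state is a dict: "time": time; "joint_positions": joint angles; "joint_vel": joint speeds; "joint_torque": joint torques, N m; "ee_pos": TCP position; "eef_rot": TCP orientation; "ft_force": force on the tool from outside, world axes, zero at the start; "torque": the same for the moment, N m; "width": finger opening in m.
Only numpy, scipy, OpenCV 4.12 (cv2) and the standard library are available. Lean on these libraries where they do the work, as an engineer would, in place of code of your own. Each camera call takes 0.05 s, during which the arm holds its last target.

## Working session

There is one attempt and no reset: what is moved stays moved. The work goes in short steps, Python scripts to look and compute and a tool call to move; the robot and the scene stay as the last step left them, time stands still between calls to the robot, and variables do not carry over. Pictures are saved under pics/ and viewed, and the job is handed in when it is done.

Besides the shell and the picture viewer there is one more tool, called after ">>>" by a JSON object that holds its "api" and its "payload", one argument or row to a line. arm_command: Moves the arm, as the interface text tells. Its arguments: {"type":"object","properties":{"targets":{"type":"array","items":{"type":"array","items":{"type":"array","items":{"type":"number"}}}},"hand":{"type":"number"},"grip_force":{"type":"number"}},"required":["targets"]}

```bash
ls; mkdir -p pics
python3 - <<'E'
from bench import readout, vision, r
import cv2
s=readout.read_state()
for k in s: print(k,s[k])
for n in("side","top","wrist"):
    c=vision.camera(n); cv2.imwrite(f"pics/{n}0.png",c["pixels"])
    print(n,{k:v for k,v in c.items() if k!="pixels"})
E
```

```text
pics
time 0.0
joint_positions [ 1.13843887  0.33289689 -0.0647061   1.46092454  0.02159929  1.34986273
 -0.08849622]
joint_vel [ 5.58481557e-05 -2.19571237e-03 -3.21926043e-04 -2.18118546e-03
  7.41131863e-04 -6.24810704e-04  5.77445704e-04]
joint_torque [ 5.12254303e-05 -6.23249888e+01  2.45352031e-02 -3.89891553e+01
 -6.12494652e-02  3.98023822e-02  1.11802201e-04]
ee_pos [ 0.24882902 -0.57289127  0.19654635]
eef_rot [-0.59101985  0.38823352 -0.38738578  0.5915256 ]
ft_force [ 0.31671831 -0.15307267  0.17727337]
torque [-0.01670931  0.02717749 -0.02082732]
width 0.08681161221021164
side {'fovy': 48.118034699182296, 'cx': 324.97112434574535, 'cy': 244.9265723278348, 'R': array([[ 0.98968584, -0.14286343,  0.01058203],
       [-0.0876514 , -0.66231921, -0.74407694],
       [ 0.11331006,  0.73547489, -0.66801012]]), 't': array([-0.54576129,  0.13876308,  0.8300728 ])}
top {'fovy': 51.662837648909864, 'cx': 321.8222385091034, 'cy': 243.50043585649846, 'R': array([[-0.01160956, -0.99984568,  0.01318487],
       [-0.98615182,  0.00926699, -0.16558599],
       [ 0.16543825, -0.01492466, -0.98610722]]), 't': array([0.03552035, 0.5723394 , 1.00557261])}
wrist {'fovy': 65.70646984690485, 'cx': 318.23707330282343, 'cy': 240.6909554839678, 'mount': array([[ 9.99999263e-01, -1.10643987e-03, -4.99681374e-04,
        -5.71108691e-04],
       [ 1.76503357e-04, -2.74713093e-01,  9.61526227e-01,
        -1.86472780e-01],
       [-1.20113997e-03, -9.61525607e-01, -2.74712695e-01,
         7.45085246e-02],
       [ 0.00000000e+00,  0.00000000e+00,  0.00000000e+00,
         1.00000000e+00]])}
```

View pics/side0.png

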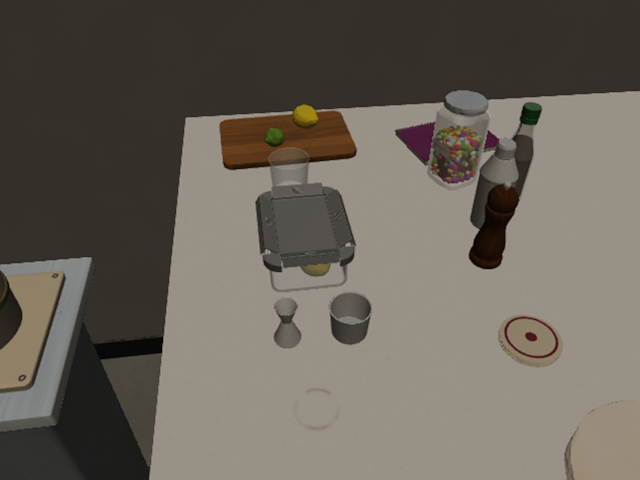

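View pics/top0.png

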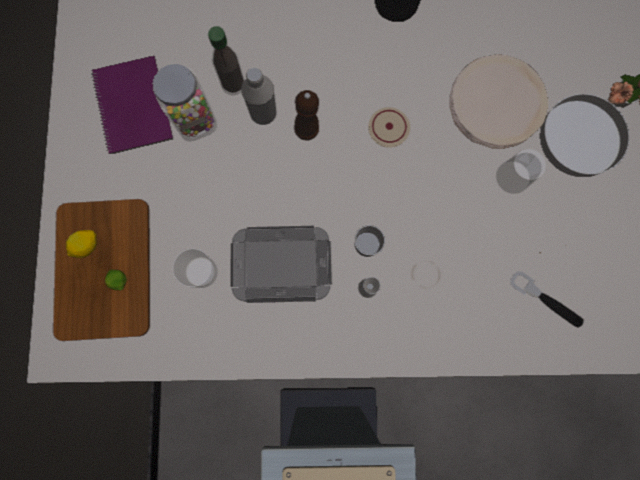

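Run:
```python
import cv2
a=cv2.imread("pics/top0.png")[210:320,160:400]; b=cv2.imread("pics/side0.png")[140:360,220:400]
cv2.imwrite("pics/topc.png",cv2.convertScaleAbs(cv2.resize(a,None,fx=3.3,fy=3.3,interpolation=2),alpha=1.6))
cv2.imwrite("pics/sidec.png",cv2.convertScaleAbs(cv2.resize(b,None,fx=2.7,fy=2.7,interpolation=2),alpha=1.6))
```

```text
(no output)
```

View pics/topc.png

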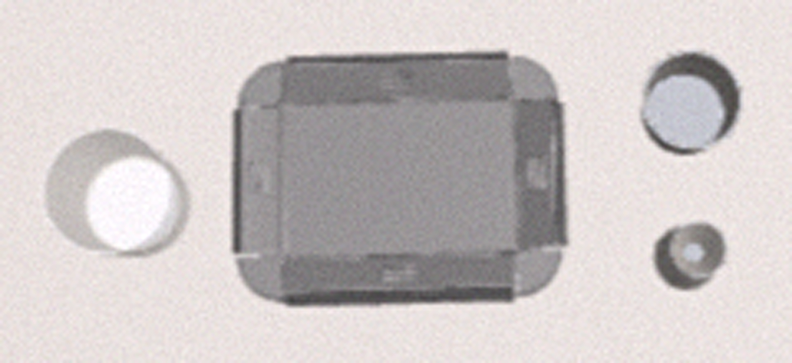

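View pics/sidec.png

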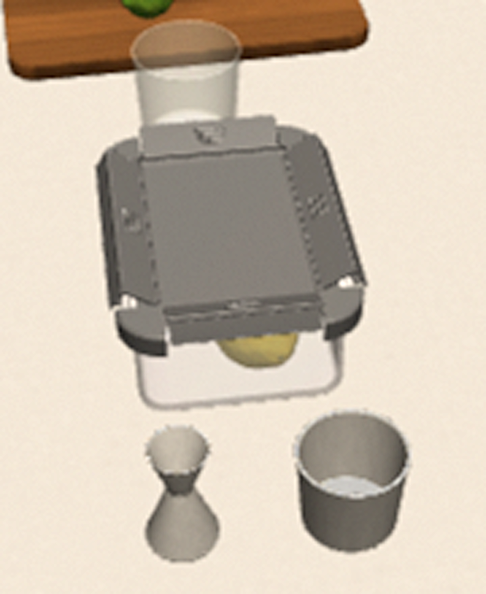

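View pics/wrist0.png

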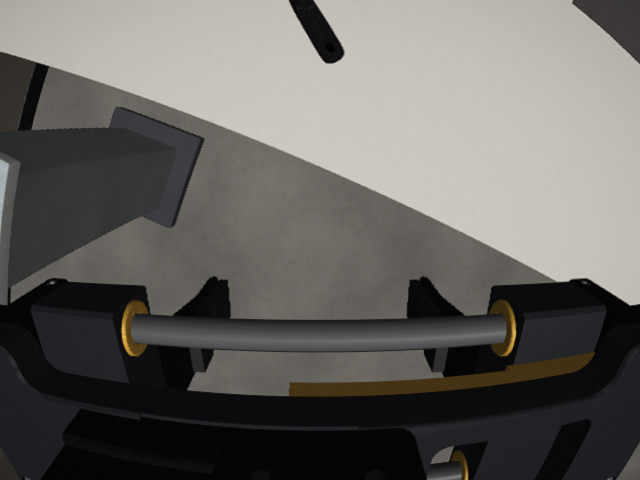

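```bash
cat > h.py <<'E'
import numpy as np
def ray(c,u,v):
    f=240/np.tan(np.radians(c["fovy"])/2)
    d=c["R"].T@np.array([(u-c["cx"])/f,(v-c["cy"])/f,1]); o=-c["R"].T@c["t"]; return o,d
def onz(c,u,v,z):
    o,d=ray(c,u,v); return o+d*(z-o[2])/d[2]
def proj(c,X):
    f=240/np.tan(np.radians(c["fovy"])/2); p=c["R"]@np.asarray(X)+c["t"]; return p[:2]/p[2]*f+[c["cx"],c["cy"]]
E
python3 - <<'E'
from bench import vision
from h import *
import cv2
np.set_printoptions(precision=4,suppress=True)
t=vision.camera("top"); s=vision.camera("side")
T=[onz(t,u/3.3+160,v/3.3+210,.0725) for u,v in[(278,100),(515,100),(516,252),(281,255)]]
S=[onz(s,u/2.7+220,v/2.7+140,.0725) for u,v in[(145,157),(275,147),(320,295),(160,308)]]
print(np.array(T),np.mean(T,0));print(np.array(S),np.mean(S,0))
# lid mask
g=t["pixels"].astype(int); m=((g.max(2)<125)).astype(np.uint8)
m[:, :225]=0;m[:,338:]=0;m[:215]=0;m[312:]=0
m=cv2.morphologyEx(m,cv2.MORPH_OPEN,np.ones((3,3)))
c=max(cv2.findContours(m,0,2)[0],key=cv2.contourArea); print(cv2.minAreaRect(c),cv2.boundingRect(c))
b=cv2.boxPoints(cv2.minAreaRect(c)); P=np.array([onz(t,*p,.08) for p in b]);print(P,P.mean(0))
# objects base circles: crop coords, at base
for n,u,v,z in[("tumbler base",135,203,.003),("cup base",684,112,.003),("jig top",695,252,.073),("cup top",692,102,.057),("tum top",107,190,.092)]:
    print(n,onz(t,u/3.3+160,v/3.3+210,z))
for n,u,v,z in[("jig base",183,540,.0),("cup top",352,445,.057),("tum top",187,50,.092),("jigtop",178,452,.073)]: print(n,onz(s,u/2.7+220,v/2.7+140,z))
E
```

```text
[[0.5767 0.1905 0.0725]
 [0.5753 0.0418 0.0725]
 [0.4798 0.0421 0.0725]
 [0.4795 0.1872 0.0725]] [0.5278 0.1154 0.0725]
[[0.4842 0.1925 0.0725]
 [0.5726 0.1924 0.0725]
 [0.5789 0.0408 0.0725]
 [0.4822 0.042  0.0725]] [0.5295 0.1169 0.0725]
((280.5, 263.5), (77.0, 101.0), 90.0) (230, 225, 102, 78)
[[0.6078 0.2192 0.08  ]
 [0.6059 0.0105 0.08  ]
 [0.4474 0.0129 0.08  ]
 [0.4496 0.2162 0.08  ]] [0.5276 0.1147 0.08  ]
tumbler base [0.5205 0.294  0.003 ]
cup base [ 0.5782 -0.0719  0.003 ]
jig top [ 0.4786 -0.0688  0.073 ]
cup top [ 0.5757 -0.0714  0.057 ]
tum top [0.5186 0.2908 0.092 ]
jig base [ 0.4826 -0.0757  0.    ]
cup top [ 0.5797 -0.0672  0.057 ]
tum top [0.5224 0.2896 0.092 ]
jigtop [ 0.4827 -0.0736  0.073 ]
```

```bash
cat >> h.py <<'E'
from scipy.spatial.transform import Rotation as Ro
def plan(goal,yawx=None):
    """print state, and shift to goal in tool axes; yawx = desired world angle (deg) of tool x"""
    from bench import readout
    s=readout.read_state(); R=Ro.from_quat(s["eef_rot"]).as_matrix(); p=np.array(s["ee_pos"])
    print("t",s["time"],"p",p.round(4),"q",np.round(s["joint_positions"],2),"F",np.round(s["ft_force"],2),"w",round(s["width"],4))
    print("tool x",R[:,0].round(3),"y",R[:,1].round(3),"z",R[:,2].round(3))
    d=np.array(goal)-p; print("tool shift mm",(R.T@d*1000).round(1),"yaw of x",np.degrees(np.arctan2(R[1,0],R[0,0])).round(2))
    if yawx is not None:
        a=np.radians(yawx); Rg=np.array([[np.cos(a),0,0],[np.sin(a),0,0],[0,-1.,0]]).T if 0 else None
        x=np.array([np.cos(a),np.sin(a),0]); y=np.array([0,0,-1.]); G=np.stack([x,y,np.cross(x,y)],1)
        w=Ro.from_matrix(R.T@G).as_rotvec(degrees=True); print("rotvec tool deg",w.round(2)); print("shift in goal axes mm",(G.T@d*1000).round(1))
E
python3 -c "
from h import *
plan([.464,.1155,.13],90);plan([.464,.1155,.13],-90);plan([.464,.1155,.13],0)"
```

```text
t 0.25 p [ 0.2489 -0.5731  0.197 ] q [ 1.14  0.33 -0.06  1.46  0.02  1.35 -0.09] F [-0.84  0.86  0.17] w 0.0869
tool x [ 0.398 -0.917 -0.001] y [-0.     0.001 -1.   ] z [ 0.917  0.398 -0.   ]
tool shift mm [-545.9   67.3  471.6] yaw of x -66.52
rotvec tool deg [-5.0000e-02 -1.5652e+02 -1.0000e-02]
shift in goal axes mm [ 688.6   67.  -215.1]
t 0.25 p [ 0.2489 -0.5731  0.197 ] q [ 1.14  0.33 -0.06  1.46  0.02  1.35 -0.09] F [-0.84  0.86  0.17] w 0.0869
tool x [ 0.398 -0.917 -0.001] y [-0.     0.001 -1.   ] z [ 0.917  0.398 -0.   ]
tool shift mm [-545.9   67.3  471.6] yaw of x -66.52
rotvec tool deg [ 1.000e-02  2.348e+01 -3.000e-02]
shift in goal axes mm [-688.6   67.   215.1]
t 0.25 p [ 0.2489 -0.5731  0.197 ] q [ 1.14  0.33 -0.06  1.46  0.02  1.35 -0.09] F [-0.84  0.86  0.17] w 0.0869
tool x [ 0.398 -0.917 -0.001] y [-0.     0.001 -1.   ] z [ 0.917  0.398 -0.   ]
tool shift mm [-545.9   67.3  471.6] yaw of x -66.52
rotvec tool deg [-2.000e-02 -6.652e+01 -3.000e-02]
shift in goal axes mm [215.1  67.  688.6]
```

>>> {"api": "arm_command", "payload": {
  "targets": [
    [[-0.0054,0,0.0365,0,-3.5,0],[-0.0054,0,0.0365,0,-3.5,0],[-0.0054,0,0.0365,0,-3.5,0],[-0.0054,0,0.0365,0,-3.5,0],[-0.0054,0,0.0365,0,-3.5,0],[-0.0054,0,0.0365,0,-3.5,0],[-0.0054,0,0.0365,0,-3.5,0],[-0.0054,0,0.0365,0,-3.5,0],[-0.0054,0,0.0365,0,-3.5,0],[-0.0054,0,0.0365,0,-3.5,0],[-0.0054,0,0.0365,0,-3.5,0],[-0.0054,0,0.0365,0,-3.5,0]]
  ],
  "hand": 0
}}

```text
time: 1.25
ee_pos: [0.5213, -0.2344, 0.1973]
eef_rot: [0.691, -0.149, 0.149, -0.691]
ft_force: [0.5, -0.1, -0.3]
width: 0.0151
```

>>> {"api": "arm_command", "payload": {
  "targets": [
    [[-0.0054,0,0.0365,0,-3.5,0],[-0.0054,0,0.0365,0,-3.5,0],[-0.0054,0,0.0365,0,-3.5,0],[-0.0054,0,0.0365,0,-3.5,0],[-0.0054,0,0.0365,0,-3.5,0],[-0.0054,0,0.0365,0,-3.5,0],[-0.0054,0,0.0365,0,-3.5,0],[0,0,0,0,0,0],[0,0,0,0,0,0]]
  ]
}}

```text
time: 2.0
ee_pos: [0.5455, 0.0215, 0.1975]
eef_rot: [-0.707, -0.002, 0.001, 0.707]
ft_force: [0.2, -1.3, 0.6]
width: 0.0005
```

```bash
python3 -c "
from h import *
plan([.528,.0285,.12],0)
from bench import vision
import cv2
for n in ('side','top','wrist'): cv2.imwrite('pics/%s1.png'%n,vision.camera(n)['pixels'])"
```

```text
t 2.0 p [0.5455 0.0215 0.1975] q [ 0.42  0.21 -0.62  1.65  0.13  1.32 -0.21] F [ 0.17 -1.3   0.63] w 0.0005
tool x [1.    0.004 0.   ] y [ 0.  0. -1.] z [-0.004  1.     0.   ]
tool shift mm [-17.5  77.5   7. ] yaw of x 0.24
rotvec tool deg [-0.01  0.24  0.02]
shift in goal axes mm [-17.5  77.5   7. ]
```

View pics/wrist1.png

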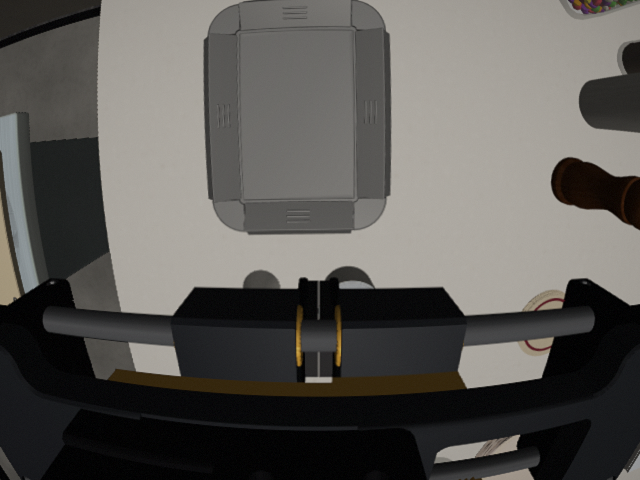

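View pics/side1.png

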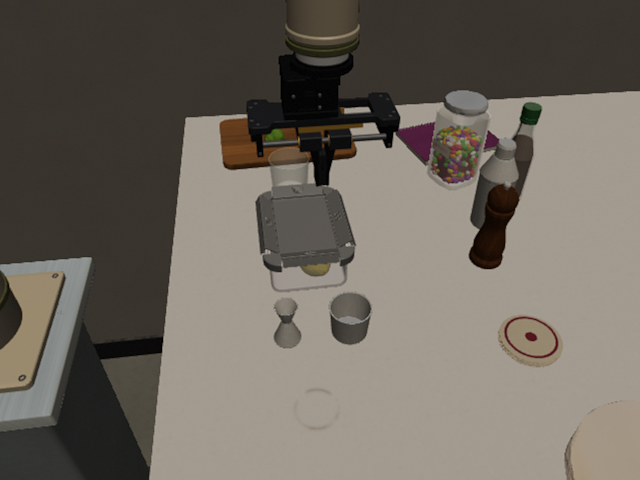

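The wrist picture shows the lid panel with corners at about (240,28), (354,27), (356,199) and (239,199), and the rib sets at (295,13), (224,115), (370,112) and (297,216). I'll cross-check the lid pose from it.

```bash
cat >> h.py <<'E'
def wray(c,s,u,v):
    f=240/np.tan(np.radians(c["fovy"])/2); a=np.array([u-c["cx"],v-c["cy"]]); r=np.hypot(*a); th=r/f
    d=np.r_[a/r*np.sin(th),np.cos(th)]; M=c["mount"]; R=Ro.from_quat(s["eef_rot"]).as_matrix()
    return np.array(s["ee_pos"])+R@M[:3,3], R@M[:3,:3]@d
def wonz(c,s,u,v,z):
    o,d=wray(c,s,u,v); return o+d*(z-o[2])/d[2]
E
python3 - <<'E'
from h import *
from bench import vision,readout
np.set_printoptions(precision=4,suppress=True)
s=readout.read_state();c=vision.camera("wrist")
P=np.array([wonz(c,s,u,v,.0725) for u,v in[(240,28),(354,27),(356,199),(239,199)]]);print(P,P.mean(0))
for p in[(295,13),(224,115),(370,112),(297,216)]: print(wonz(c,s,*p,.082))
E
```

```text
[[0.4797 0.1901 0.0725]
 [0.5751 0.1884 0.0725]
 [0.5769 0.0407 0.0725]
 [0.4767 0.0415 0.0725]] [0.5271 0.1152 0.0725]
[0.5267 0.198  0.082 ]
[0.4684 0.1135 0.082 ]
[0.5867 0.1139 0.082 ]
[0.5272 0.0281 0.082 ]
```

>>> {"api": "arm_command", "payload": {
  "targets": [
    [[-0.009,0.01,0.0035,0,0,0],[-0.009,0.02,0.0035,0,0.2,0],[0,0.03,0,0,0,0],[0,0.03,0,0,0,0],[0,0.008,0,0,0,0],[0,0,0,0,0,0],[0,0,0,0,0,0]]
  ]
}}

```text
time: 2.78
ee_pos: [0.5282, 0.0255, 0.1002]
eef_rot: [-0.707, 0.002, -0.002, 0.707]
ft_force: [-0.2, -0.1, 1.0]
width: 0.0006
```

>>> {"api": "arm_command", "payload": {
  "targets": [
    [[0,0.004,0,0,0,0],[0,0.004,0,0,0,0],[0,0.004,0,0,0,0],[0,0,0,0,0,0],[0,0,0,0,0,0]]
  ]
}}

```text
time: 3.2
ee_pos: [0.5277, 0.026, 0.0874]
eef_rot: [0.707, -0.001, 0.001, -0.707]
ft_force: [-0.1, -0.4, 0.3]
width: 0.0005
```

>>> {"api": "arm_command", "payload": {
  "targets": [
    [[0,0.002,0.002,0,0,0],[0,0.002,0,0,0,0],[0,0.002,0,0,0,0],[0,0,0,0,0,0],[0,0,0,0,0,0]]
  ]
}}

```text
time: 3.62
ee_pos: [0.5276, 0.028, 0.0812]
eef_rot: [0.707, -0.001, 0.001, -0.707]
ft_force: [-0.9, -0.2, 0.9]
width: 0.0003
```

>>> {"api": "arm_command", "payload": {
  "targets": [
    [[0,0.001,0,0,0,0],[0,0.001,0,0,0,0],[0,0,0,0,0,0],[0,0,0,0,0,0]]
  ]
}}

```text
time: 3.95
ee_pos: [0.5277, 0.0281, 0.0793]
eef_rot: [0.707, -0.001, 0.001, -0.707]
ft_force: [0.6, -0.2, 0.4]
width: 0.0005
```

```bash
python3 -c "
from h import *
from bench import vision
import cv2
b=vision.camera('side')['pixels'][140:360,220:400]
a=vision.camera('wrist')['pixels'][0:400,150:500]
b=cv2.convertScaleAbs(cv2.resize(b,None,fx=2.2,fy=2.2,interpolation=2),alpha=1.6)
a=cv2.resize(a,(b.shape[1],b.shape[0]))
cv2.imwrite('pics/c2.png',cv2.hconcat([b,a]))"
```

```text
(no output)
```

View pics/c2.png

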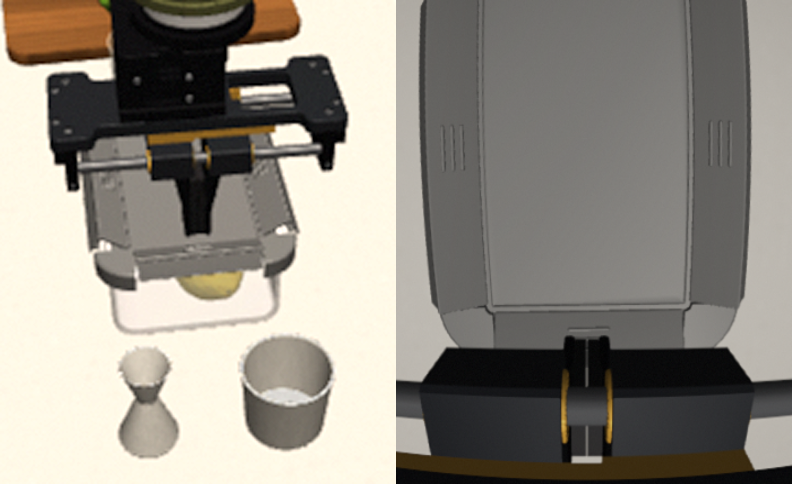

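>>> {"api": "arm_command", "payload": {
  "targets": [
    [[0,0.001,0,0,0,0],[0,0.001,0,0,0,0],[0,0,0,0,0,0],[0,0,0,0,0,0]]
  ]
}}

```text
time: 4.38
ee_pos: [0.5276, 0.028, 0.0773]
eef_rot: [0.707, -0.001, 0.001, -0.707]
ft_force: [0.6, -0.2, 0.5]
width: 0.0004
```

>>> {"api": "arm_command", "payload": {
  "targets": [
    [[0,0.001,0,0,0,0],[0,0.001,0,0,0,0],[0,0,0,0,0,0],[0,0,0,0,0,0]]
  ]
}}

```text
time: 4.72
ee_pos: [0.5277, 0.028, 0.0753]
eef_rot: [0.707, -0.001, 0.001, -0.707]
ft_force: [0.0, -0.2, 1.2]
width: 0.0004
```

```bash
python3 -c "
from h import *
from bench import vision
import cv2
c=vision.camera('side');print((proj(c,[.5277,.0281,.0755])-[220,140])*2.2)
b=c['pixels'][140:360,220:400]
a=vision.camera('wrist')['pixels'][0:400,150:500]
b=cv2.convertScaleAbs(cv2.resize(b,None,fx=2.2,fy=2.2,interpolation=2),alpha=1.6)
a=cv2.resize(a,(b.shape[1],b.shape[0]))
cv2.imwrite('pics/c3.png',cv2.hconcat([b,a]))"
```

```text
[194.19728767 255.20392546]
```

View pics/c3.png

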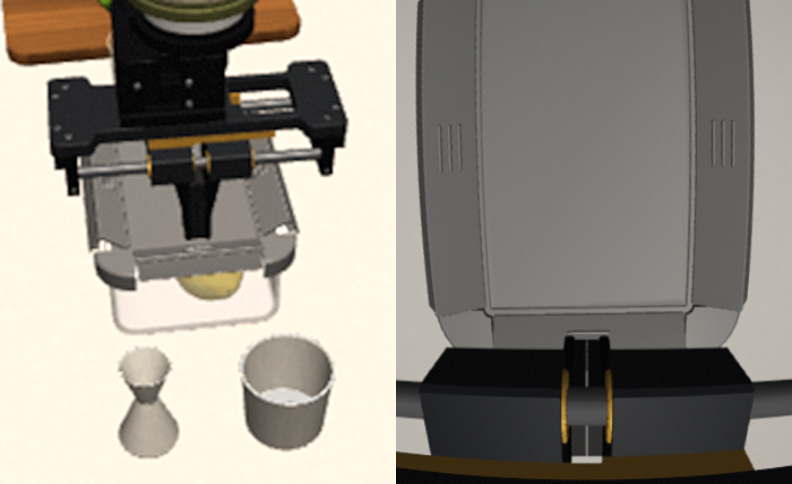

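```bash
python3 -c "
from h import *
from bench import vision
import cv2
c=vision.camera('side');print((proj(c,[.5277,.0281,.0755])-[255,215])*8)
b=c['pixels'][215:285,255:355]
cv2.imwrite('pics/c4.png',cv2.convertScaleAbs(cv2.resize(b,None,fx=8,fy=8,interpolation=0),alpha=2.2))"
```

```text
[426.17195516 328.01427441]
```

View pics/c4.png

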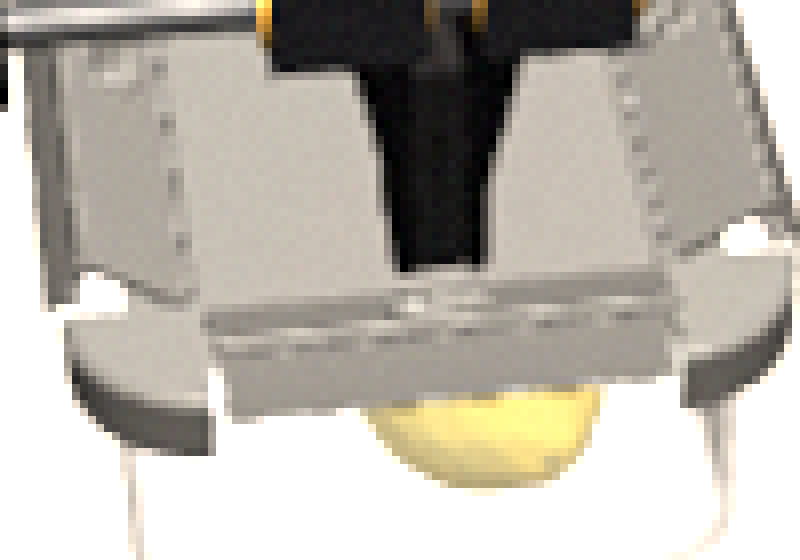

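```bash
python3 -c "
from h import *
from bench import vision
import cv2
c=vision.camera('side')
print('side1 tip proj',proj(c,[.5455,.0215,.1975]))
i=cv2.imread('pics/side1.png')[90:210,260:390]
cv2.imwrite('pics/c5.png',cv2.convertScaleAbs(cv2.resize(i,None,fx=5,fy=5,interpolation=0),alpha=2.2))
w=vision.camera('wrist');M=np.linalg.inv(w['mount']);p=M[:3,3];f=240/np.tan(np.radians(w['fovy'])/2)
th=np.arctan2(np.hypot(p[0],p[1]),p[2]);print('wrist tip',p,w['cx']+f*th*p[0]/np.hypot(*p[:2]),w['cy']+f*th*p[1]/np.hypot(*p[:2]))
cv2.imwrite('pics/c6.png',cv2.resize(cv2.convertScaleAbs(w['pixels'][220:400,220:420],alpha=2),None,fx=3.3,fy=3.3,interpolation=0))
"
```

```text
side1 tip proj [320.21112868 196.25044115]
wrist tip [0.00103632 0.02139173 0.20003542] 320.1551566018374 280.284085775242
```

View pics/c5.png

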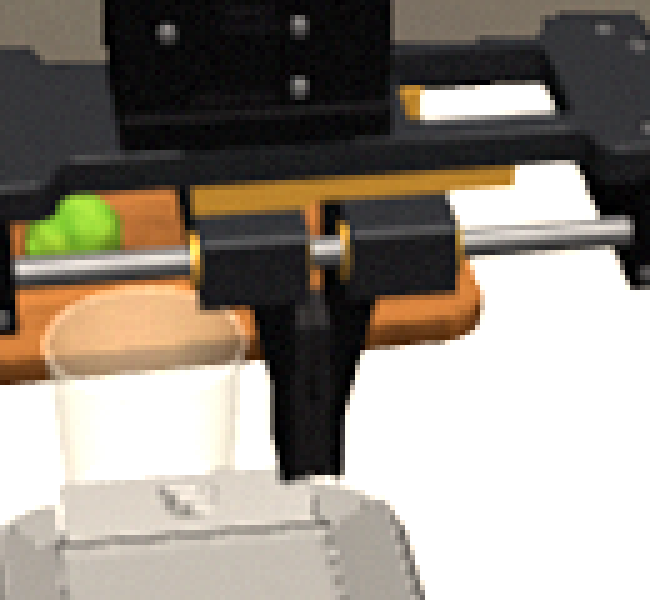

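View pics/c6.png

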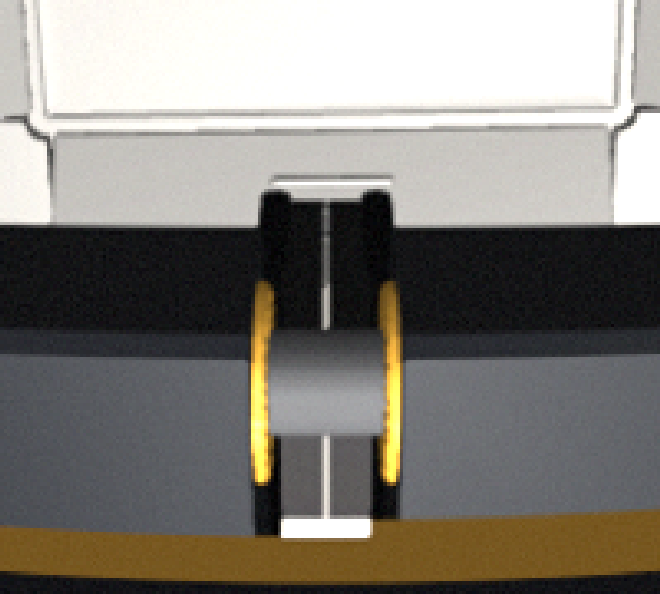

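The finger ends show about 17–20 mm higher than the reported TCP in both the side and wrist views, which explains why there's no contact force yet. I'll keep going down, guided by force.

>>> {"api": "arm_command", "payload": {
  "targets": [
    [[0,0.0015,0,0,0,0],[0,0.0015,0,0,0,0],[0,0,0,0,0,0],[0,0,0,0,0,0]]
  ]
}}

```text
time: 5.3
ee_pos: [0.5276, 0.028, 0.0722]
eef_rot: [0.707, -0.001, 0.001, -0.707]
ft_force: [0.8, 0.2, -0.1]
width: 0.0005
```

>>> {"api": "arm_command", "payload": {
  "targets": [
    [[0,0.0015,0,0,0,0],[0,0.0015,0,0,0,0],[0,0,0,0,0,0],[0,0,0,0,0,0]]
  ]
}}

```text
time: 5.63
ee_pos: [0.5277, 0.028, 0.0692]
eef_rot: [0.707, -0.001, 0.001, -0.707]
ft_force: [-0.1, -0.4, -0.2]
width: 0.0003
```

>>> {"api": "arm_command", "payload": {
  "targets": [
    [[0,0.0015,0,0,0,0],[0,0.001,0,0,0,0],[0,0,0,0,0,0],[0,0,0,0,0,0]]
  ]
}}

```text
time: 5.97
ee_pos: [0.5277, 0.028, 0.0668]
eef_rot: [0.707, -0.001, 0.001, -0.707]
ft_force: [1.5, -0.7, -0.3]
width: 0.0006
```

>>> {"api": "arm_command", "payload": {
  "targets": [
    [[0,0.0015,0,0,0,0],[0,0.001,0,0,0,0],[0,0,0,0,0,0],[0,0,0,0,0,0]]
  ]
}}

```text
time: 6.3
ee_pos: [0.5277, 0.0281, 0.0643]
eef_rot: [0.707, -0.001, 0.001, -0.707]
ft_force: [-0.3, -0.5, -0.1]
width: 0.0008
```

>>> {"api": "arm_command", "payload": {
  "targets": [
    [[0,0.001,0,0,0,0],[0,0.001,0,0,0,0],[0,0,0,0,0,0],[0,0,0,0,0,0]]
  ]
}}

```text
time: 6.63
ee_pos: [0.5277, 0.0281, 0.0623]
eef_rot: [0.707, -0.001, 0.001, -0.707]
ft_force: [0.1, -0.3, 0.4]
width: 0.0007
```

```bash
cat >> h.py <<'E'
def look(n):
    from bench import vision
    import cv2
    b=vision.camera('side')['pixels'][180:285,240:370]
    t=vision.camera('top')['pixels'][215:315,220:345]
    a=cv2.resize(b,(400,323),interpolation=2); t=cv2.resize(t,(400,323),interpolation=2)
    cv2.imwrite('pics/'+n,cv2.convertScaleAbs(cv2.hconcat([a,t]),alpha=2.0))
E
python3 -c "
from h import *
look('l1.png')"
```

```text
(no output)
```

View pics/l1.png

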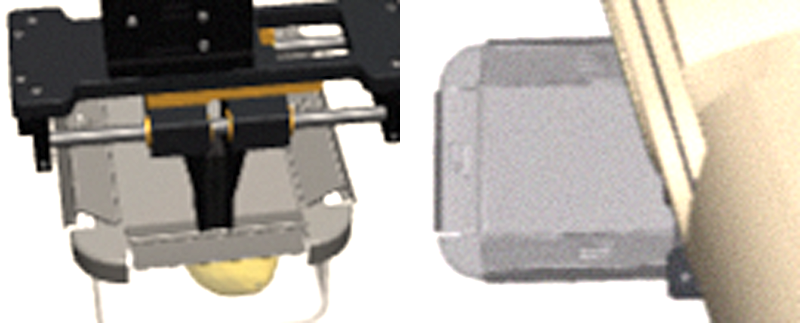

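>>> {"api": "arm_command", "payload": {
  "targets": [
    [[0,0.001,0,0,0,0],[0,0.001,0,0,0,0],[0,0,0,0,0,0],[0,0,0,0,0,0]]
  ]
}}

```text
time: 7.07
ee_pos: [0.5278, 0.0281, 0.0603]
eef_rot: [0.707, -0.001, 0.001, -0.707]
ft_force: [0.3, 0.1, 0.3]
width: 0.0007
```

>>> {"api": "arm_command", "payload": {
  "targets": [
    [[0,0.001,0,0,0,0],[0,0.001,0,0,0,0],[0,0,0,0,0,0],[0,0,0,0,0,0]]
  ]
}}

```text
time: 7.4
ee_pos: [0.528, 0.028, 0.0585]
eef_rot: [0.707, -0.001, 0.002, -0.707]
ft_force: [0.3, -0.7, 2.7]
width: 0.0004
```

>>> {"api": "arm_command", "payload": {
  "targets": [
    [[0,0.001,0,0,0,0],[0,0.001,0,0,0,0],[0,0,0,0,0,0],[0,0,0,0,0,0]]
  ]
}}

```text
time: 7.73
ee_pos: [0.5281, 0.0277, 0.0566]
eef_rot: [0.707, -0.001, 0.002, -0.707]
ft_force: [0.2, -1.4, 5.5]
width: 0.0002
```

>>> {"api": "arm_command", "payload": {
  "targets": [
    [[0,0.001,0,0,0,0],[0,0.001,0,0,0,0],[0,0,0,0,0,0],[0,0,0,0,0,0]]
  ]
}}

```text
time: 8.07
ee_pos: [0.528, 0.0279, 0.0545]
eef_rot: [0.707, -0.001, 0.002, -0.707]
ft_force: [0.7, -0.9, 2.9]
width: 0.0002
```

>>> {"api": "arm_command", "payload": {
  "targets": [
    [[0,0.001,0,0,0,0],[0,0.001,0,0,0,0],[0,0,0,0,0,0],[0,0,0,0,0,0]]
  ]
}}

```text
time: 8.4
ee_pos: [0.5271, 0.0284, 0.0518]
eef_rot: [-0.707, 0.002, -0.001, 0.707]
ft_force: [-0.4, -0.5, 0.3]
width: 0.0002
```

>>> {"api": "arm_command", "payload": {
  "targets": [
    [[0,-0.02,0,0,0,0],[0,-0.03,0,0,0,0],[0,0,0.035,0,0,0],[0,0,0.035,0,0,0],[0,0,0.035,0,0,0],[0,0,0.035,0,0,0],[0,0,0.034,0,0,0],[0,0,0,0,0,0],[0,0,0,0,0,0]]
  ]
}}

```text
time: 9.15
ee_pos: [0.5273, 0.2049, 0.102]
eef_rot: [-0.707, 0.0, 0.001, 0.707]
ft_force: [-0.2, -0.7, -0.7]
width: 0.0007
```

```bash
python3 -c "
from h import *
look('l2.png');plan([.5275,.2023,.064],0)"
```

```text
t 9.25 p [0.5282 0.2014 0.1019] q [ 0.13  0.36 -0.69  1.71  0.24  1.16 -0.63] F [ 0.05 -1.27  0.08] w 0.0007
tool x [ 1.    -0.004 -0.001] y [-0.001 -0.001 -1.   ] z [ 0.004  1.    -0.001]
tool shift mm [-0.7 37.9  0.9] yaw of x -0.24
rotvec tool deg [ 0.04 -0.24 -0.05]
shift in goal axes mm [-0.7 37.9  0.9]
```

View pics/l2.png

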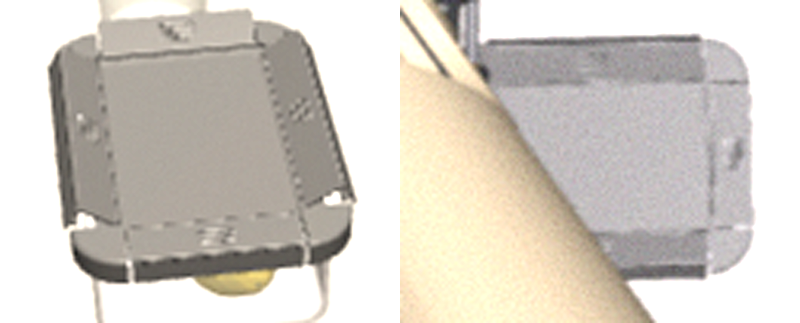

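The right section (−y) is flat and shut, and the lid hasn't moved. Next is the left one (+y).

>>> {"api": "arm_command", "payload": {
  "targets": [
    [[0,0.015,0,0,0,0],[0,0.013,0,0,0,0],[0,0.006,0,0,0,0],[0,0.004,0,0,0,0],[0,0.002,0,0,0,0],[0,0.002,0,0,0,0],[0,0.001,0,0,0,0],[0,0.001,0,0,0,0],[0,0,0,0,0,0]]
  ]
}}

```text
time: 10.0
ee_pos: [0.5286, 0.2027, 0.059]
eef_rot: [-0.707, 0.001, -0.002, 0.707]
ft_force: [-1.3, 0.8, 3.5]
width: 0.0009
```

>>> {"api": "arm_command", "payload": {
  "targets": [
    [[0,0.001,0,0,0,0],[0,0.001,0,0,0,0],[0,0.001,0,0,0,0],[0,0,0,0,0,0],[0,0,0,0,0,0]]
  ]
}}

```text
time: 10.42
ee_pos: [0.5288, 0.2029, 0.0561]
eef_rot: [-0.707, 0.001, -0.002, 0.707]
ft_force: [-1.5, 1.7, 4.7]
width: 0.0004
```

>>> {"api": "arm_command", "payload": {
  "targets": [
    [[0,0.001,0,0,0,0],[0,0.001,0,0,0,0],[0,0,0,0,0,0],[0,0,0,0,0,0]]
  ]
}}

```text
time: 10.75
ee_pos: [0.5284, 0.2015, 0.0531]
eef_rot: [0.707, -0.002, 0.001, -0.707]
ft_force: [0.3, 0.8, 0.3]
width: 0.0003
```

>>> {"api": "arm_command", "payload": {
  "targets": [
    [[0,-0.016,0,0,0,0],[0,-0.03,0,0,0,0],[-0.021,0,-0.029,0,0,0],[-0.021,0,-0.029,0,0,0],[-0.021,0,-0.028,0,0,0],[0,0,0,0,0,0],[0,0,0,0,0,0],[0,0,0,0,0,0]]
  ]
}}

```text
time: 11.42
ee_pos: [0.4653, 0.1162, 0.0995]
eef_rot: [0.707, -0.001, 0.002, -0.707]
ft_force: [-0.3, 0.6, 0.9]
width: 0.0005
```

```bash
python3 -c "
from h import *
look('l3.png');plan([.4655,.1153,.060],0)"
```

```text
t 11.5167 p [0.4654 0.1172 0.0994] q [ 0.32  0.16 -0.7   1.92  0.11  1.1  -0.43] F [-0.12  0.68 -1.41] w 0.0007
tool x [ 1.    -0.003  0.   ] y [ 0.     0.001 -1.   ] z [0.003 1.    0.001]
tool shift mm [ 0.1 39.4 -1.9] yaw of x -0.16
rotvec tool deg [-0.03 -0.16  0.01]
shift in goal axes mm [ 0.1 39.4 -1.9]
```

View pics/l3.png

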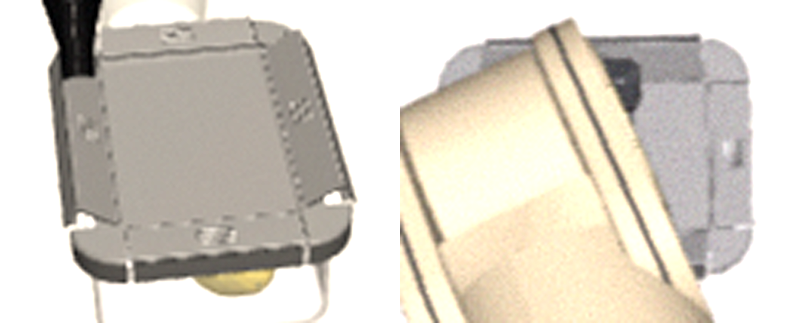

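Left is shut too. Now the front section (−x).

>>> {"api": "arm_command", "payload": {
  "targets": [
    [[0,0.015,-0.002,0,0,0],[0,0.013,0,0,0,0],[0,0.005,0,0,0,0],[0,0.004,0,0,0,0],[0,0.002,0,0,0,0],[0,0.001,0,0,0,0],[0,0.001,0,0,0,0],[0,0,0,0,0,0]]
  ]
}}

```text
time: 12.18
ee_pos: [0.4634, 0.1152, 0.0584]
eef_rot: [0.707, -0.002, -0.0, -0.707]
ft_force: [-10.1, -0.7, 7.8]
width: 0.0004
```

>>> {"api": "arm_command", "payload": {
  "targets": [
    [[0,0.001,0,0,0,0],[0,0.001,0,0,0,0],[0,0.001,0,0,0,0],[0,0,0,0,0,0],[0,0,0,0,0,0]]
  ]
}}

```text
time: 12.6
ee_pos: [0.4654, 0.115, 0.0557]
eef_rot: [-0.707, 0.001, -0.001, 0.707]
ft_force: [-0.3, -0.0, 0.1]
width: 0.0007
```

>>> {"api": "arm_command", "payload": {
  "targets": [
    [[0,0.001,0,0,0,0],[0,0.001,0,0,0,0],[0,0,0,0,0,0],[0,0,0,0,0,0]]
  ]
}}

```text
time: 12.93
ee_pos: [0.4653, 0.1144, 0.0534]
eef_rot: [-0.707, 0.001, -0.001, 0.707]
ft_force: [-0.4, -0.3, 0.4]
width: 0.0005
```

A sideways reaction of about 10 N showed up during that press. I'll lift and check whether the box shifted.

>>> {"api": "arm_command", "payload": {
  "targets": [
    [[0,-0.016,0,0,0,0],[0,-0.03,0,0,0,0],[0,-0.03,0,0,0,0],[0,0,-0.035,0,0,0],[0,0,-0.035,0,0,0],[0,0,-0.035,0,0,0],[0,0,-0.03,0,0,0],[0,0,0,0,0,0],[0,0,0,0,0,0],[0,0,0,0,0,0]]
  ]
}}

```text
time: 13.77
ee_pos: [0.4645, -0.0202, 0.1293]
eef_rot: [-0.707, 0.001, -0.001, 0.707]
ft_force: [0.1, -0.8, -0.6]
width: 0.0005
```

Run:
```python
from h import *
import cv2
from bench import vision,readout
look('l4.png');plan([.5895,.1153,.1],0)
s=readout.read_state();w=vision.camera('wrist');cv2.imwrite('pics/w4.png',w['pixels'])
```

```text
t 13.8667 p [ 0.4646 -0.0194  0.1293] q [ 0.51  0.07 -0.58  1.93  0.04  1.15 -0.09] F [ 0.26 -0.14  0.24] w 0.0002
tool x [ 1.    -0.002  0.   ] y [ 0.  0. -1.] z [0.002 1.    0.   ]
tool shift mm [124.7  29.4 135. ] yaw of x -0.11
rotvec tool deg [-0.01 -0.11  0.  ]
shift in goal axes mm [124.9  29.3 134.7]
```

View pics/l4.png

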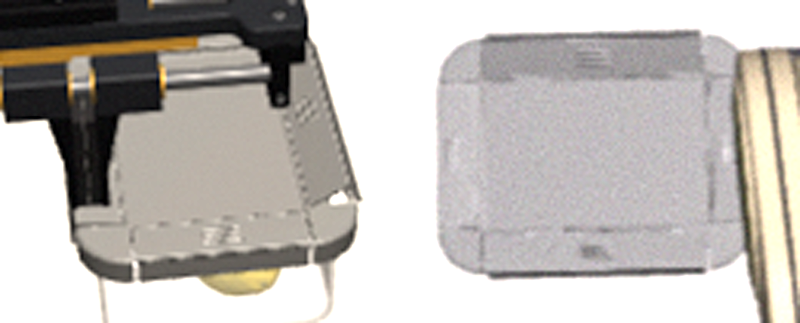

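View pics/w4.png

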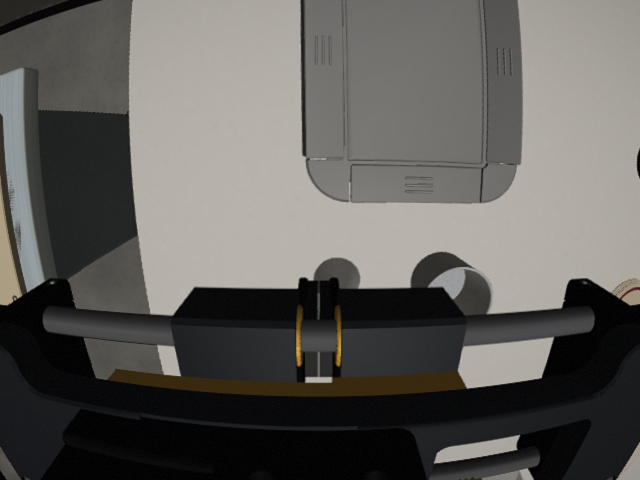

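Run:
```python
from h import *
import cv2
from bench import vision,readout
np.set_printoptions(precision=4,suppress=True)
s=readout.read_state();w=vision.camera('wrist')
for p in [(345,160),(484,163),(345,10),(350,202),(486,202)]: print(wonz(w,s,*p,.0735))
i=w['pixels'][0:220,270:540]; cv2.imwrite('pics/w5.png',cv2.resize(cv2.convertScaleAbs(i,alpha=1.8),None,fx=2.7,fy=2.7,interpolation=2))
t0=cv2.imread('pics/top0.png');t=vision.camera('top')['pixels']
a=np.vstack([cv2.resize(x[215:312,225:340],None,fx=3,fy=3,interpolation=2) for x in(t0,t)])
cv2.imwrite('pics/t5.png',cv2.convertScaleAbs(a,alpha=1.8))
```

```text
[0.4811 0.0413 0.0735]
[0.5787 0.0426 0.0735]
[0.4814 0.1427 0.0735]
[0.4847 0.0134 0.0735]
[0.5825 0.015  0.0735]
```

View pics/w5.png

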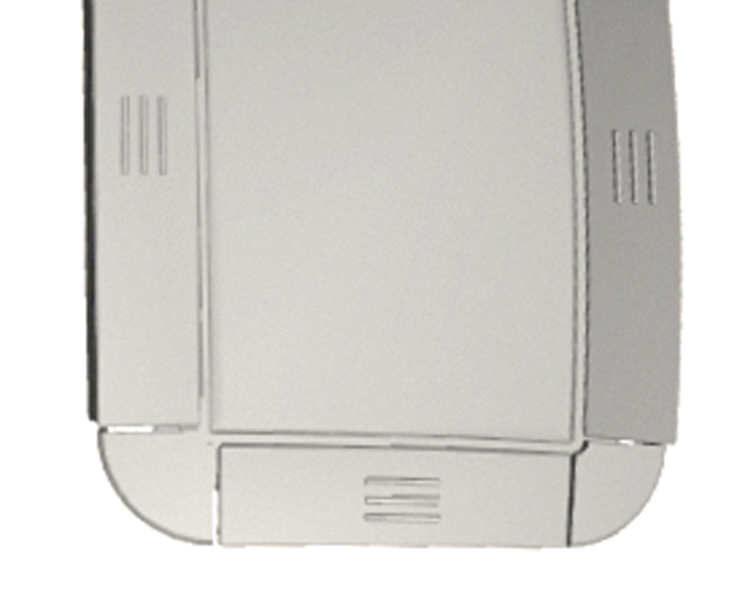

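View pics/t5.png

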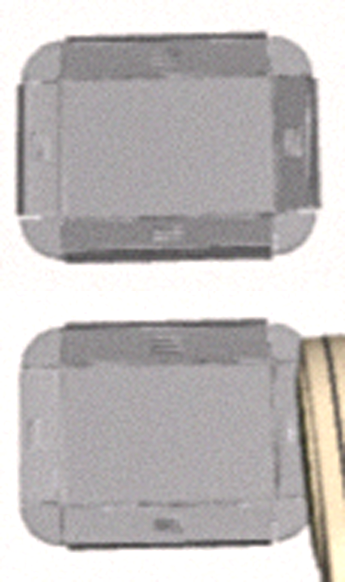

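>>> {"api": "arm_command", "payload": {
  "targets": [
    [[0.026,0,0.027,0,0,0],[0.026,0,0.027,0,0,0],[0.026,0,0.027,0,0,0],[0.026,0,0.027,0,0,0],[0.024,0,0.027,0,0,0],[0,0,0,0,0,0],[0,0,0,0,0,0]]
  ]
}}

```text
time: 14.6
ee_pos: [0.593, 0.1167, 0.1285]
eef_rot: [-0.706, 0.001, 0.001, 0.708]
ft_force: [-0.2, -1.1, 0.9]
width: 0.0007
```

Run:
```python
from h import *
import cv2
from bench import vision
plan([.592,.1155,.1],0)
s0=cv2.imread('pics/side0.png');s=vision.camera('side')['pixels'];t=vision.camera('top')['pixels']
a=np.hstack([cv2.resize(x[175:295,245:365],None,fx=3.3,fy=3.3,interpolation=2) for x in(s0,s)])
cv2.imwrite('pics/s6.png',cv2.convertScaleAbs(a,alpha=1.9))
```

```text
t 14.6 p [0.593  0.1167 0.1285] q [ 0.23  0.41 -0.63  1.58  0.25  1.24 -0.44] F [-0.16 -1.12  0.85] w 0.0007
tool x [ 1.    -0.    -0.001] y [-0.001  0.002 -1.   ] z [0.    1.    0.002]
tool shift mm [-1.  28.5 -1.2] yaw of x -0.0
rotvec tool deg [-0.1  -0.   -0.08]
shift in goal axes mm [-1.  28.5 -1.2]
```

View pics/s6.png

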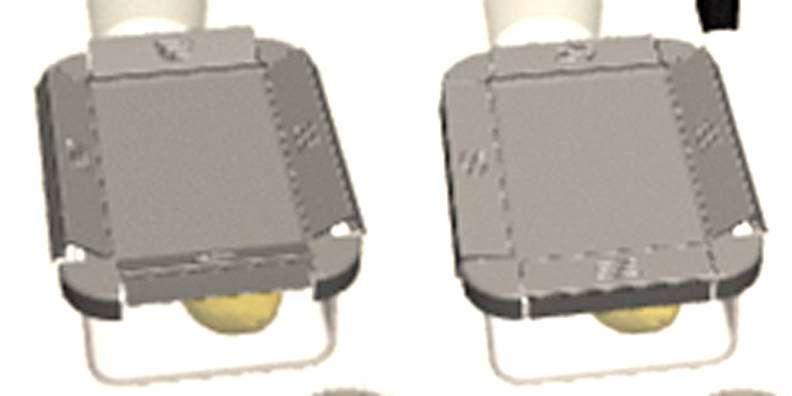

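Front is down, but the box slid about 2.5 mm in +x because the section drags the tip outward as it folds. For the back section (+x) I'll move the tip outward as it goes down.

>>> {"api": "arm_command", "payload": {
  "targets": [
    [[-0.004,0.03,-0.001,0,0,0],[0,0.02,0,0,0,0],[0,0.01,0,0,0,0],[0,0.004,0,0,0,0],[0,0,0,0,0,0],[0,0,0,0,0,0]]
  ]
}}

```text
time: 15.2
ee_pos: [0.5896, 0.1126, 0.0665]
eef_rot: [-0.707, 0.001, -0.002, 0.707]
ft_force: [0.5, 0.6, 0.6]
width: 0.0005
```

>>> {"api": "arm_command", "payload": {
  "targets": [
    [[0.0004,0.001,0,0,0,0],[0.0004,0.001,0,0,0,0],[0.0004,0.001,0,0,0,0],[0,0,0,0,0,0]]
  ]
}}

```text
time: 15.53
ee_pos: [0.5905, 0.1128, 0.0625]
eef_rot: [0.707, -0.001, 0.002, -0.707]
ft_force: [-0.3, 0.0, 0.1]
width: 0.0003
```

>>> {"api": "arm_command", "payload": {
  "targets": [
    [[0.0004,0.001,0,0,0,0],[0.0004,0.001,0,0,0,0],[0,0,0,0,0,0]]
  ]
}}

```text
time: 15.78
ee_pos: [0.591, 0.1128, 0.0602]
eef_rot: [0.707, -0.001, 0.001, -0.707]
ft_force: [-0.9, -0.2, -0.3]
width: 0.0003
```

>>> {"api": "arm_command", "payload": {
  "targets": [
    [[0.0004,0.001,0,0,0,0],[0.0004,0.001,0,0,0,0],[0,0,0,0,0,0]]
  ]
}}

```text
time: 16.03
ee_pos: [0.5921, 0.1129, 0.0585]
eef_rot: [-0.707, 0.001, -0.002, 0.707]
ft_force: [0.6, -1.0, 1.3]
width: 0.0005
```

>>> {"api": "arm_command", "payload": {
  "targets": [
    [[0.0004,0.001,0,0,0,0],[0.0003,0.0005,0,0,0,0],[0,0,0,0,0,0]]
  ]
}}

```text
time: 16.28
ee_pos: [0.5927, 0.1129, 0.0571]
eef_rot: [0.707, -0.001, 0.002, -0.707]
ft_force: [-2.6, -0.2, 4.1]
width: 0.0007
```

>>> {"api": "arm_command", "payload": {
  "targets": [
    [[0.0003,0.001,0,0,0,0],[0.0003,0.0005,0,0,0,0],[0,0,0,0,0,0]]
  ]
}}

```text
time: 16.53
ee_pos: [0.5934, 0.1129, 0.0557]
eef_rot: [0.707, -0.001, 0.002, -0.707]
ft_force: [-0.2, 0.0, 4.6]
width: 0.0
```

>>> {"api": "arm_command", "payload": {
  "targets": [
    [[0.0002,0.001,0,0,0,0],[0.0,0.001,0,0,0,0],[0,0,0,0,0,0]]
  ]
}}

```text
time: 16.78
ee_pos: [0.5939, 0.1129, 0.0536]
eef_rot: [-0.707, 0.001, -0.002, 0.707]
ft_force: [2.1, -0.0, 2.6]
width: 0.0002
```

>>> {"api": "arm_command", "payload": {
  "targets": [
    [[0,0.001,0,0,0,0],[0.0,0.0005,0,0,0,0],[0,0,0,0,0,0],[0,0,0,0,0,0]]
  ]
}}

```text
time: 17.12
ee_pos: [0.5929, 0.1127, 0.0514]
eef_rot: [0.707, -0.002, 0.001, -0.707]
ft_force: [0.1, -0.3, -0.0]
width: 0.0001
```

>>> {"api": "arm_command", "payload": {
  "targets": [
    [[0,-0.02,0,0,0,0],[0,-0.04,0,0,0,0],[0,-0.04,0,0,0,0],[-0.013,-0.01,-0.032,0,0,0],[-0.013,-0.01,-0.032,0,0,0],[-0.013,0,-0.032,0,0,0],[-0.013,0,-0.032,0,0,0],[-0.013,0,-0.03,0,0,0],[0,0,0,0,0,0],[0,0,0,0,0,0],[0,0,0,0,0,0]]
  ]
}}

```text
time: 18.03
ee_pos: [0.5278, -0.0444, 0.1719]
eef_rot: [-0.707, 0.001, -0.001, 0.707]
ft_force: [-0.3, 0.3, -0.5]
width: 0.0005
```

Run:
```python
from h import *
import cv2
from bench import vision
plan([.5,.1155,.1],0)
w=vision.camera('wrist')['pixels'];cv2.imwrite('pics/w7.png',w);s=vision.camera('side')['pixels'];t=vision.camera('top')['pixels']
cv2.imwrite('pics/w7.png',cv2.resize(cv2.convertScaleAbs(w[0:270,150:450],alpha=1.7),None,fx=2.2,fy=2.2,interpolation=2))
a=np.hstack([cv2.resize(x,(396,396),interpolation=2) for x in(s[175:295,245:365],t[205:325,220:340])])
cv2.imwrite('pics/s7.png',cv2.convertScaleAbs(a,alpha=1.9))
```

```text
t 18.0333 p [ 0.5278 -0.0444  0.1719] q [ 0.53  0.19 -0.59  1.72  0.11  1.26 -0.09] F [-0.26  0.3  -0.52] w 0.0005
tool x [ 1.    -0.004  0.   ] y [ 0.  0. -1.] z [0.004 1.    0.   ]
tool shift mm [-28.4  71.9 159.7] yaw of x -0.21
rotvec tool deg [-0.01 -0.21  0.01]
shift in goal axes mm [-27.8  71.9 159.9]
```

View pics/w7.png

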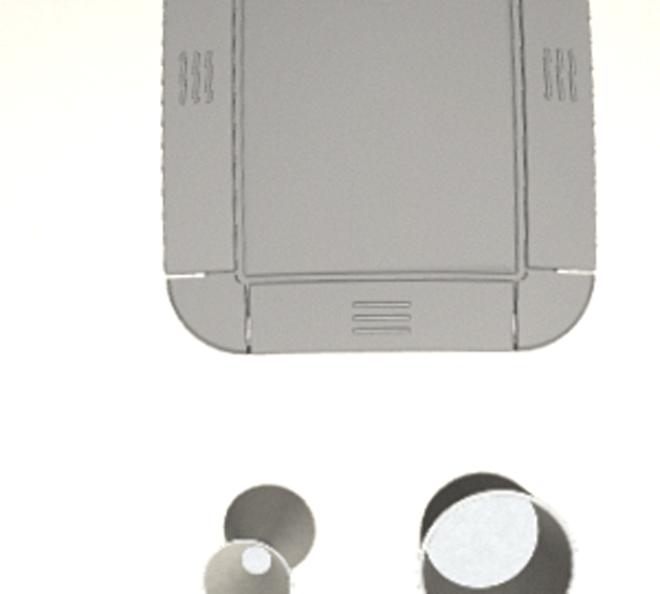

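View pics/s7.png

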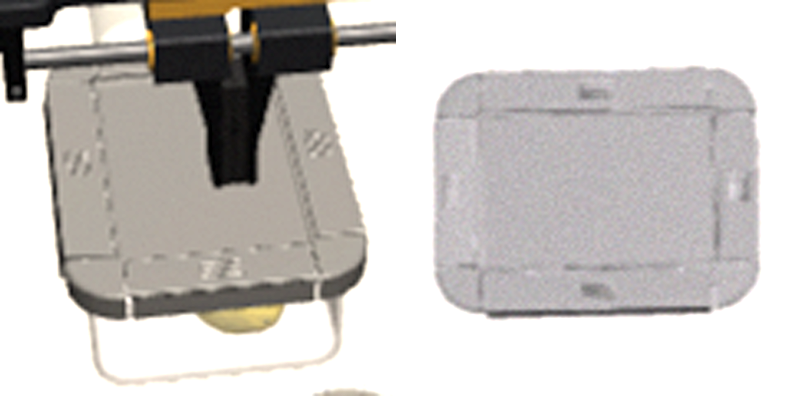

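Run:
```python
from h import *
import cv2
from bench import vision,readout
np.set_printoptions(precision=4,suppress=True)
s=readout.read_state();w=vision.camera('wrist');t=vision.camera('top')
for n,u,v in [('fl',240,272),('fr',523,270),('front edge',162,200),('back edge',595,200),('corner f',168,290),('corner b',594,290),('ribs f',196,76),('ribs b',560,74)]: print(n,wonz(w,s,u/2.2+150,v/2.2,.0755)[:2])
for n,u,v in [('f corner',595,307),('b edge',595,68),('f skirt',600,316),('l',437,190),('r',760,190)]: print(n,onz(t,220+(u-396)/3.3,205+v/3.3,.0755)[:2])
i=t['pixels'][268:308,225:345];cv2.imwrite('pics/t8.png',cv2.convertScaleAbs(cv2.resize(i,None,fx=6.5,fy=6.5,interpolation=0),alpha=1.6))
i=vision.camera('side')['pixels'][190:290,245:345];cv2.imwrite('pics/s8.png',cv2.convertScaleAbs(cv2.resize(i,None,fx=5.9,fy=5.9,interpolation=0),alpha=2.2))
```

```text
fl [0.4825 0.0434]
fr [0.5798 0.0441]
front edge [0.4552 0.0703]
back edge [0.6055 0.0703]
corner f [0.4569 0.0382]
corner b [0.6054 0.0382]
ribs f [0.467 0.115]
ribs b [0.5934 0.1159]
f corner [0.4567 0.1154]
b edge [0.6065 0.1157]
f skirt [0.4512 0.1123]
l [0.5301 0.2135]
r [0.5281 0.013 ]
```

View pics/t8.png

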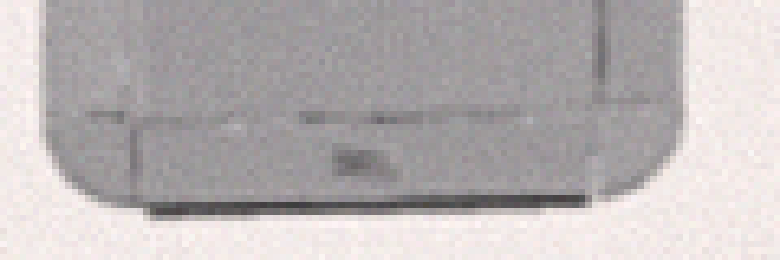

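View pics/s8.png

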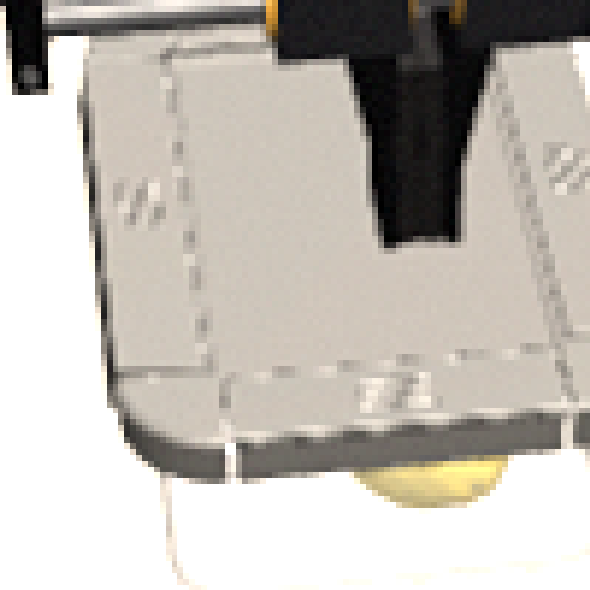

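The front section's dark skirt still shows past the corners in the top view (t8: row ~205, columns 150–585), unlike the other three. It may not be fully home, so I'll press it again, gently.

>>> {"api": "arm_command", "payload": {
  "targets": [
    [[-0.012,0,0.032,0,0,0],[-0.012,0,0.032,0,0,0],[-0.012,0.01,0.032,0,0,0],[-0.012,0.03,0.032,0,0,0],[-0.011,0.03,0.03,0,0,0],[0,0.025,0,0,0,0],[0,0.01,0,0,0,0],[0,0,0,0,0,0],[0,0,0,0,0,0],[0,0,0,0,0,0]]
  ]
}}

```text
time: 19.17
ee_pos: [0.4722, 0.1085, 0.0722]
eef_rot: [-0.707, 0.001, -0.003, 0.707]
ft_force: [-0.7, 0.6, 0.3]
width: 0.0005
```

>>> {"api": "arm_command", "payload": {
  "targets": [
    [[-0.0002,0.002,0,0,0,0],[-0.0002,0.002,0,0,0,0],[-0.0004,0.001,0,0,0,0],[-0.0004,0.001,0,0,0,0],[0,0,0,0,0,0]]
  ]
}}

```text
time: 19.58
ee_pos: [0.4696, 0.109, 0.0648]
eef_rot: [0.707, -0.001, 0.001, -0.707]
ft_force: [-1.0, 0.2, 0.1]
width: 0.0008
```

>>> {"api": "arm_command", "payload": {
  "targets": [
    [[-0.0004,0.002,0.004,0,0,0],[-0.0004,0.002,0,0,0,0],[-0.0004,0.001,0,0,0,0],[-0.0004,0.001,0,0,0,0],[0,0,0,0,0,0]]
  ]
}}

```text
time: 20.0
ee_pos: [0.4679, 0.1131, 0.0586]
eef_rot: [0.707, -0.001, 0.001, -0.707]
ft_force: [-0.8, 0.2, -0.9]
width: 0.0004
```

>>> {"api": "arm_command", "payload": {
  "targets": [
    [[-0.0004,0.001,0,0,0,0],[-0.0004,0.001,0,0,0,0],[0,0,0,0,0,0]]
  ]
}}

```text
time: 20.25
ee_pos: [0.4672, 0.113, 0.0567]
eef_rot: [0.707, -0.001, 0.001, -0.707]
ft_force: [0.5, -0.3, 0.2]
width: 0.0004
```

>>> {"api": "arm_command", "payload": {
  "targets": [
    [[-0.0004,0.001,0,0,0,0],[-0.0004,0.001,0,0,0,0],[0,0,0,0,0,0]]
  ]
}}

```text
time: 20.5
ee_pos: [0.4663, 0.1131, 0.0546]
eef_rot: [0.707, -0.001, 0.001, -0.707]
ft_force: [-0.2, 0.2, 0.2]
width: 0.0006
```

>>> {"api": "arm_command", "payload": {
  "targets": [
    [[-0.0004,0.001,0,0,0,0],[0,0.0005,0,0,0,0],[0,0,0,0,0,0]]
  ]
}}

```text
time: 20.75
ee_pos: [0.466, 0.1131, 0.0533]
eef_rot: [0.707, -0.001, 0.001, -0.707]
ft_force: [0.7, 0.3, 0.4]
width: 0.0005
```

>>> {"api": "arm_command", "payload": {
  "targets": [
    [[0,0.001,0,0,0,0],[0,0.0005,0,0,0,0],[0,0,0,0,0,0]]
  ]
}}

```text
time: 21.0
ee_pos: [0.466, 0.1131, 0.0517]
eef_rot: [0.707, -0.001, 0.001, -0.707]
ft_force: [0.0, 0.1, 0.4]
width: 0.0004
```

>>> {"api": "arm_command", "payload": {
  "targets": [
    [[0,0.001,0,0,0,0],[0,0,0,0,0,0],[0,0,0,0,0,0]]
  ]
}}

```text
time: 21.25
ee_pos: [0.4661, 0.1131, 0.0508]
eef_rot: [0.707, -0.001, 0.001, -0.707]
ft_force: [0.1, 0.6, 0.5]
width: 0.0007
```

>>> {"api": "arm_command", "payload": {
  "targets": [
    [[0,0.0005,0,0,0,0],[0,0,0,0,0,0],[0,0,0,0,0,0]]
  ]
}}

```text
time: 21.5
ee_pos: [0.4661, 0.1131, 0.0506]
eef_rot: [0.707, -0.001, 0.001, -0.707]
ft_force: [-2.3, -1.4, 5.8]
width: 0.0005
```

>>> {"api": "arm_command", "payload": {
  "targets": [
    [[0,0.0005,0,0,0,0],[0,0,0,0,0,0],[0,0,0,0,0,0]]
  ]
}}

```text
time: 21.75
ee_pos: [0.4662, 0.1131, 0.0505]
eef_rot: [0.707, -0.001, 0.001, -0.707]
ft_force: [-5.0, -1.5, 11.5]
width: 0.0003
```

Firm contact: 11.5 N with almost no travel. I'll back off and look again.

>>> {"api": "arm_command", "payload": {
  "targets": [
    [[0,-0.02,0,0,0,0],[0,-0.04,0,0,0,0],[0.01,-0.04,-0.03,0,0,0],[0.01,-0.01,-0.035,0,0,0],[0,0,-0.035,0,0,0],[0,0,-0.035,0,0,0],[0,0,-0.035,0,0,0],[0,0,-0.035,0,0,0],[0,0,0,0,0,0],[0,0,0,0,0,0]]
  ]
}}

```text
time: 22.58
ee_pos: [0.4832, -0.0884, 0.1523]
eef_rot: [0.707, -0.003, 0.003, -0.707]
ft_force: [0.9, 1.4, -0.6]
width: 0.0002
```

Run:
```python
from h import *
import cv2
from bench import vision
plan([.5,.1155,.1],0)
s=vision.camera('side')['pixels'];t=vision.camera('top')['pixels'];w=vision.camera('wrist')['pixels']
a=np.hstack([cv2.resize(x,(396,396),interpolation=2) for x in(s[175:295,245:365],t[205:325,220:340])])
cv2.imwrite('pics/s9.png',cv2.convertScaleAbs(a,alpha=1.9)); cv2.imwrite('pics/top9.png',t); cv2.imwrite('pics/w9.png',cv2.convertScaleAbs(w,alpha=1.7))
```

```text
t 22.5833 p [ 0.4832 -0.0884  0.1523] q [ 0.61  0.11 -0.55  1.84  0.06  1.21  0.03] F [ 0.9   1.41 -0.61] w 0.0002
tool x [ 1.    -0.008 -0.   ] y [-0. -0. -1.] z [ 0.008  1.    -0.   ]
tool shift mm [ 15.2  52.3 204.1] yaw of x -0.46
rotvec tool deg [ 0.   -0.46 -0.02]
shift in goal axes mm [ 16.8  52.3 203.9]
```

View pics/s9.png

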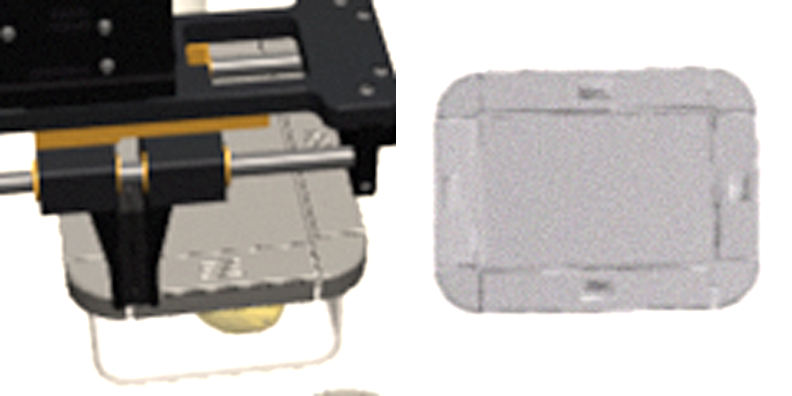

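View pics/w9.png

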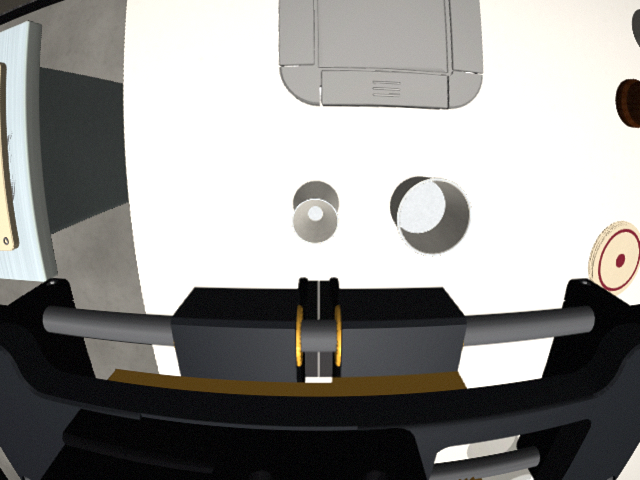

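View pics/top9.png

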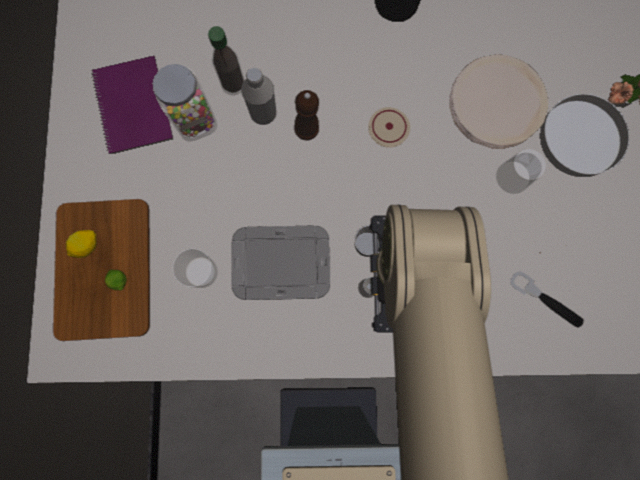

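The dark skirt is gone, so front is now fully home. It had looked shut after its first click, so I'll also press the other three briefly to their stops. First, right.

>>> {"api": "arm_command", "payload": {
  "targets": [
    [[0.013,0,0.029,0,0.4,0],[0.013,0,0.029,0,0,0],[0.012,0.01,0.029,0,0,0],[0.01,0.03,0.028,0,0,0],[0,0.03,0,0,0,0],[0,0.018,0,0,0,0],[0,0.008,0,0,0,0],[0,0.002,0,0,0,0],[0,0,0,0,0,0],[0,0,0,0,0,0]]
  ]
}}

```text
time: 23.57
ee_pos: [0.5333, 0.0279, 0.0563]
eef_rot: [0.707, -0.003, 0.005, -0.707]
ft_force: [0.2, 0.1, 0.0]
width: 0.0002
```

>>> {"api": "arm_command", "payload": {
  "targets": [
    [[0,0.001,0,0,0,0],[0,0.0005,0,0,0,0],[0,0,0,0,0,0],[0,0,0,0,0,0]]
  ]
}}

```text
time: 23.9
ee_pos: [0.5326, 0.0276, 0.0539]
eef_rot: [0.707, -0.004, 0.004, -0.707]
ft_force: [0.3, -0.9, -0.1]
width: 0.0005
```

>>> {"api": "arm_command", "payload": {
  "targets": [
    [[0,0.001,0,0,0,0],[0,0.001,0,0,0,0],[0,0.001,0,0,0,0],[0,0,0,0,0,0]]
  ]
}}

```text
time: 24.23
ee_pos: [0.5325, 0.0277, 0.0507]
eef_rot: [0.707, -0.004, 0.004, -0.707]
ft_force: [-0.8, -1.0, 4.0]
width: 0.0007
```

>>> {"api": "arm_command", "payload": {
  "targets": [
    [[0,0.0005,0,0,0,0],[0,0,0,0,0,0],[0,0,0,0,0,0]]
  ]
}}

```text
time: 24.48
ee_pos: [0.5325, 0.0277, 0.0506]
eef_rot: [0.707, -0.004, 0.004, -0.707]
ft_force: [-4.0, -1.1, 10.0]
width: 0.0002
```

Right bottoms out at the same level (0.0506). Now left.

>>> {"api": "arm_command", "payload": {
  "targets": [
    [[0,-0.02,0,0,0,0],[0,-0.01,0,0,0,0],[-0.001,0,0.035,0,-0.5,0],[-0.001,0,0.035,0,0,0],[0,0,0.035,0,0,0],[0,0,0.035,0,0,0],[0,0.008,0.033,0,0,0],[0,0.01,0,0,0,0],[0,0.008,0,0,0,0],[0,0,0,0,0,0],[0,0,0,0,0,0]]
  ]
}}

```text
time: 25.4
ee_pos: [0.5312, 0.1993, 0.0535]
eef_rot: [0.707, -0.002, 0.001, -0.707]
ft_force: [-1.3, -0.5, 0.6]
width: 0.0007
```

>>> {"api": "arm_command", "payload": {
  "targets": [
    [[0,0.001,0,0,0,0],[0,0.001,0,0,0,0],[0,0,0,0,0,0],[0,0,0,0,0,0]]
  ]
}}

```text
time: 25.73
ee_pos: [0.5313, 0.2003, 0.0522]
eef_rot: [0.707, -0.001, 0.001, -0.707]
ft_force: [0.5, -0.5, 0.1]
width: 0.0003
```

>>> {"api": "arm_command", "payload": {
  "targets": [
    [[0,0.001,0,0,0,0],[0,0.001,0,0,0,0],[0,0,0,0,0,0],[0,0,0,0,0,0]]
  ]
}}

```text
time: 26.07
ee_pos: [0.5314, 0.2007, 0.0507]
eef_rot: [0.707, -0.001, 0.001, -0.707]
ft_force: [-2.8, -1.4, 7.6]
width: 0.0003
```

>>> {"api": "arm_command", "payload": {
  "targets": [
    [[0,0.0005,0,0,0,0],[0,0,0,0,0,0],[0,0,0,0,0,0]]
  ]
}}

```text
time: 26.32
ee_pos: [0.5314, 0.2007, 0.0506]
eef_rot: [0.707, -0.0, 0.001, -0.707]
ft_force: [-3.8, -2.6, 12.7]
width: 0.0002
```

Left bottoms out at the same level. Now back.

>>> {"api": "arm_command", "payload": {
  "targets": [
    [[0,-0.02,0,0,0,0],[0,-0.01,0,0,0,0],[0.021,0,-0.029,0,0,0],[0.021,0,-0.029,0,0,0],[0.021,0.008,-0.029,0,0,0],[0,0.01,0,0,0,0],[0,0.008,0,0,0,0],[0,0,0,0,0,0],[0,0,0,0,0,0]]
  ]
}}

```text
time: 27.07
ee_pos: [0.593, 0.115, 0.0532]
eef_rot: [-0.707, 0.0, 0.0, 0.707]
ft_force: [-0.5, 0.2, -0.4]
width: 0.0005
```

>>> {"api": "arm_command", "payload": {
  "targets": [
    [[0,0.001,0,0,0,0],[0,0.001,0,0,0,0],[0,0,0,0,0,0],[0,0,0,0,0,0]]
  ]
}}

```text
time: 27.4
ee_pos: [0.5939, 0.114, 0.0517]
eef_rot: [0.707, -0.0, 0.001, -0.707]
ft_force: [0.9, 0.0, 0.4]
width: 0.0005
```

>>> {"api": "arm_command", "payload": {
  "targets": [
    [[0,0.001,0,0,0,0],[0,0.001,0,0,0,0],[0,0,0,0,0,0],[0,0,0,0,0,0]]
  ]
}}

```text
time: 27.73
ee_pos: [0.5942, 0.1139, 0.0507]
eef_rot: [0.707, -0.0, 0.001, -0.707]
ft_force: [-3.7, -0.7, 10.2]
width: 0.0003
```

All four stop at the same level. I'll retreat and take a last look.

>>> {"api": "arm_command", "payload": {
  "targets": [
    [[0,-0.02,0,0,0,0],[0,-0.04,0,0,0,0],[0,-0.04,-0.02,0,0,0],[0,-0.03,-0.035,0,0,0],[0,0,-0.04,0,0,0],[0,0,-0.04,0,0,0],[0,0,-0.04,0,0,0],[0,0,-0.04,0,0,0],[0,0,-0.04,0,0,0],[0,0,0,0,0,0],[0,0,0,0,0,0],[0,0,0,0,0,0]]
  ]
}}

```text
time: 28.73
ee_pos: [0.5934, -0.136, 0.1738]
eef_rot: [-0.707, 0.001, -0.001, 0.707]
ft_force: [-0.4, 0.9, -0.3]
width: 0.0006
```

Run:
```python
from h import *
import cv2
from bench import vision
plan([.5,.1155,.1],0)
s=vision.camera('side')['pixels'];t=vision.camera('top')['pixels']
a=np.hstack([cv2.resize(x,(396,396),interpolation=2) for x in(s[150:350,215:415],t[180:340,155:315+0])])
cv2.imwrite('pics/f1.png',cv2.convertScaleAbs(a,alpha=1.8))
a=np.hstack([cv2.resize(x,(396,396),interpolation=2) for x in(s[175:295,245:365],t[205:325,220:340])])
cv2.imwrite('pics/f2.png',cv2.convertScaleAbs(a,alpha=1.9))
t0=cv2.imread('pics/top0.png');s0=cv2.imread('pics/side0.png')
for n,A,B in(('top glass',t0[240:295,165:222],t[240:295,165:222]),('side cups',s0[295:350,268:375],s[295:350,268:375])):
    d=cv2.absdiff(A,B); print(n,d.mean(),np.percentile(d,99))
```

```text
t 28.7333 p [ 0.5934 -0.136   0.1738] q [ 0.59  0.36 -0.55  1.52  0.19  1.32  0.01] F [-0.36  0.94 -0.25] w 0.0006
tool x [ 1.    -0.002  0.   ] y [ 0.     0.001 -1.   ] z [0.002 1.    0.001]
tool shift mm [-93.9  73.9 251.3] yaw of x -0.11
rotvec tool deg [-0.03 -0.11  0.  ]
shift in goal axes mm [-93.4  73.8 251.5]
top glass 12.972248803827751 21.0
side cups 20.479297649391107 27.0
```

View pics/f1.png

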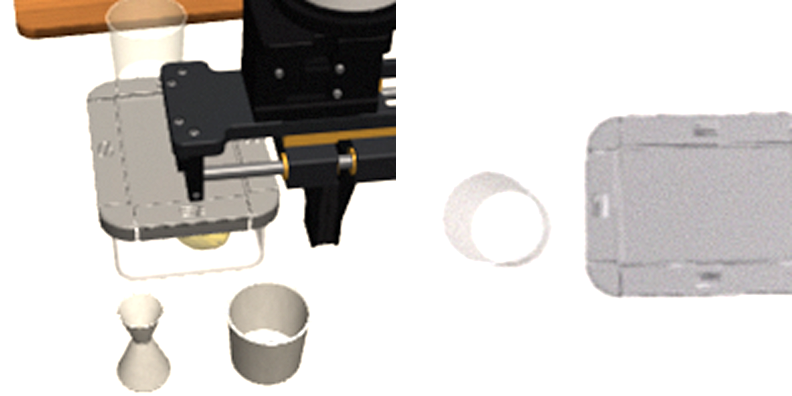

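View pics/f2.png

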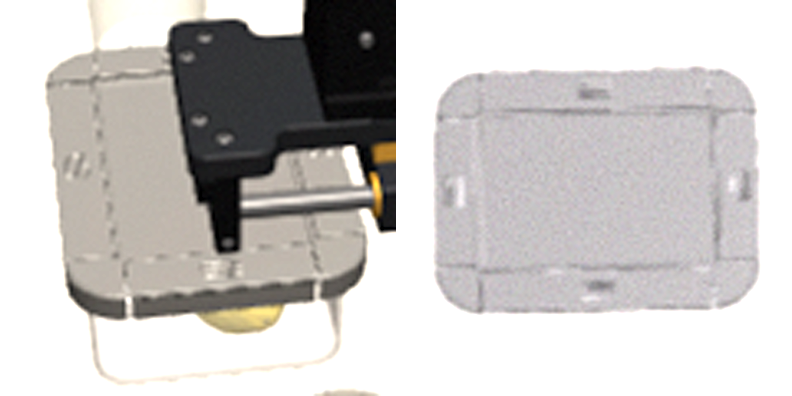

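```bash
python3 -c "
from bench import r
print(r.close_job())"
```

```text
the job is handed in; nothing more can be done
None
```

All four rim sections of the lid are pressed shut and lie flat. I handed the job in at about 28.8 s, with the gripper clear of everything.

- **Pressing:** I used the closed fingertips in the order right, left, front, back. Each resisted with about 4–8 N and then gave way.
- **Front section:** after its first press the top view still showed its skirt sticking out past the corners, so I pressed it again and the skirt went away.
- **Stop check:** I then pressed the other three to their stops as well. All four stopped at the same height, with no more than 13 N on any of them. In the last top view no skirt overhangs.

**What disagreed or went less well:**
- **Fingertip height:** the closed fingertips end roughly 20–25 mm above the reported TCP, so I found contact by force instead of by the reported height.
- **Box movement:** the first front press had a sideways reaction of about 10 N. It moved the box and lid together about 3 mm in +x, with perhaps 1° of turn. For the back press I moved the tip outward as it went down, and the sideways force stayed under about 3 N.
- **Glass and cups:** they look to be where they were. A before/after image comparison showed only a difference that looks like uniform brightness, so that judgement is by eye.

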